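Seat the keyed collar on the glass grinder's spindle

TASK

Put the keyed spacer collar (the brass ring with a tab inside its bore, not the plain ring) over the upright spindle of the lap grinder, and turn it gently, pressing only lightly, until its tab drops into the spindle's keyway. It must sit fully home, flat on the spindle's seat, and be let go; leave the other things on the bench where they are.

Things in the scene. Friction and masses are not known exactly. Their poses are not given: they have to be found in the camera images.
- collar: keyed spacer collar: brass ring, 54 mm outside, 34 mm bore, 32 mm high, about 0.35 kg, standing bore upright, this side up to stay up. Inside the bore one tab 8 mm wide stands 7 mm inwards on its own +x side, so its yaw says where the tab points; it runs from 10 mm above the underside to the top, the lowest 10 mm of bore are clear. Origin: centre of underside
- plain_ring: plain brass ring of the same outside, bore and height as the collar but with no tab; not to be used. Origin: centre of the underside
- grinder: small lap grinder, fixed: grey housing 220 x 220 x 50 mm, on it a round shallow pan (radius 100 mm, rim 64 mm above the bench) with an upright steel spindle at its centre. Switch panel on its own -x side. Origin: centre of the housing's underside, on the spindle's axis, z up. A brake holds the spindle against about 1 N m of turning
- seat (a point): centre of the spindle's seat, 60 mm above the bench, on the spindle's axis: flat top of a round boss 44 mm across, on which the collar's underside rests when home. Axes as the grinder's. While the tab still lies on the spindle's shoulder, outside the keyway, the collar's underside is 24 mm above this point and the spindle already centres the bore
- shoulder (a point): on the spindle's axis, 34 mm above the seat: the flat shoulder that ends the spindle's 32 mm thick part (edge chamfered 2 mm); a nose 16 mm thick goes on 16 mm higher. One keyway 9.6 mm wide runs from the shoulder down to the seat. It points within 35 degrees either side of the grinder's own +x, differently each time; not measured, to be seen or felt
- slab: dark graphite slab 110 x 75 x 18 mm lying on the bench, to be left alone; origin at the centre of its underside
- bowl: small steel bowl, 100 mm across, 45 mm high, to be left alone; origin at the centre of its underside
- rod_jar: amber jar, 72 mm across, 100 mm high, with glass rods standing up to 210 mm, to be left alone; origin at the centre of its underside
Mind the look-alikes: they are no part of the job. Leave any blue or green look-alike of the collar alone.

How it is judged:
By the outcome, as a careful person would: the job done as asked, in the order asked, and still so for the second after the job is handed in, with the robot touching nothing.
It also fails if it takes over 64 s, if anything falls off the work surface, if the arm or the gripper's body presses on something with over 40 N, if the wrist force passes 120 N, or if a joint passes its speed limit or range.

ROBOT

A 6-joint arm with a two-finger parallel gripper is mounted at the origin on the work surface. World frame = base frame: x ahead of the robot, y to its left, z up, the work surface at z = 0. Lengths are in mm, angles in rad, forces in N, time in s.
With the tool pointing down it reaches from about 300 to 775 mm from the base axis. Payload 14.6 kg.
Tool frame: the origin (TCP) lies between the finger pads; the fingertips stand 8 mm ahead of it and the grasp point (between the pads) lies 11 mm behind it; z points along the fingers, y is the direction in which the jaws open and shut (so a half turn about z gives the same grasp; the last joint's range is limited). The gripper opens to 94 mm and grips with 3 to 60 N. Pads are 16 mm wide; open, the fingers measure 119 mm over their backs; the gripper's body (75 mm by 177 mm) begins 78 mm behind the grasp point.
Start: joints at [-1.23, 0.3, 1.521, -0, 1.321, -0.067], TCP at [218.117, -504.89, 213.446] pointing down, gripper open.
Joint ranges: [-3.03, 3.03], [-0.79, 2.21], [0.23, 2.52], [-1.04, 4.18], [0, 3.07], [-2.55, 2.55]. Speed limits (rad/s): [2.22, 2.22, 2.57, 3.14, 3.14, 3.14].

INTERFACE

Orientations are given as [roll, pitch, yaw] about the fixed x, y, z axes, in that order (R = Rz(yaw) Ry(pitch) Rx(roll)).
In Python, from cell import manip gives the robot as it stands. The module is installed in compiled form; this text tells all that it offers.
- The arm moves only by the tool send_rows, never from a script. Its argument "series" is a list that holds one entry, the list of rows, each a list of 5 numbers: the opening, from 0 (shut) to 1 (fully open), then the shift along the tool's x, y, z in mm, then the turn about the tool's z in degrees. In form: [[[gripper, dx, dy, dz, roll], ...]]. A call has 1 to 10 rows; each row is the pose to reach, as a shift and turn from the pose commanded when the call began, along the tool's axes at that moment; what a row does not reach only later rows make up. A row lasts 1/10 s, in which the tool goes at most 50 mm and 8.59 degrees, less where a joint would pass 70% of its speed; a pose out of reach is approached as far as the arm can. A call with a gripper value outside its range is refused whole. The fingers move at their own pace and stop on an object; "newtons" is the grip in N (left out, the last holds). Time passes only in rows, so rows that repeat a pose let the fingers close. It gives the time, the measured TCP pose, the force and the opening at its end, in the units of the state.
- manip.read_state(): the state, without advancing time (a new reading comes with each control period).
- manip.camera(name): name is "scene" or "top" or "wrist"; returns a dict with "img" (420x560x3 uint8, red, green, blue), "vfov" (degrees; the focal length in pixels is half the picture's height over the tangent of half this angle, whatever the lens; pixels are square), "cx", "cy" (the principal point, pixels), "dist" ([k1, k2, p1, p2, k3] as OpenCV has them; the pictures are not rectified), "pose" (4x4, takes a point from camera to world coordinates); the wrist camera has in their place "T_tool_cam" (4x4, takes a point from camera to tool coordinates, whose origin is the TCP and whose axes are the flange's). Camera axes: x right, y down, z forward; pixel columns grow to the right and rows downward; lengths in mm; the calibration is good to about 2 mm. A picture is of the moment at which its call begins: read the wrist's pose just before it. There is no depth.
- manip.sign_off(): hands the job in, once; it reports no verdict.
Trained networks look in a picture, given as the dict that the camera call returned (one of the last four; its "shot" number tells which), for a name from the list of things; names that differ only in an ending like _2 or _b are one class to them, and where a whole thing is asked for, a point or a joint stands for the part that bears it (a point fixed in the world has none). Each returns a list of dicts, best first, with "conf" (0 to 1); they miss things now and then, are a little off and sometimes report something else, mostly with a low value. They report only what shows in the picture. A call takes as long as a camera call. They do not tell look-alikes from the thing itself.
- manip.find_in(target, picture): "rect" ([left, top, width, height] in pixels, round what is visible of it).
- manip.silhouettes(target, picture): "pixels" (420x560 bool, what is visible of it) and "rect" ([left, top, width, height] in pixels, round what is visible of it).
The state is a dict: "clock": time; "joints": joint angles; "qd": joint speeds; "effort": joint torques, N m; "eef_pos": TCP position; "eef_rot": TCP orientation; "wrist_force": force on the tool from outside, world axes, zero at the start; "moment": the same for the moment, N m; "finger_gap": finger opening in mm.
Only numpy, scipy, OpenCV 4.12 (cv2) and the standard library are available. Lean on these libraries where they do the work, as an engineer would, in place of code of your own. Each camera call takes 0.05 s, during which the arm holds its last target. There are 200 camera calls.

## Working session

There is one attempt and no reset: what is moved stays moved. The work goes in short steps, Python scripts to look and compute and a tool call to move; the robot and the scene stay as the last step left them, time stands still between calls to the robot, and variables do not carry over. Pictures are saved under pics/ and viewed, about 8 in all and at most 12, crops included, and the job is handed in when it is done.

Besides the shell and the picture viewer there is one more tool, called after "Request:" by a JSON object that holds its "fn" and its "kwargs", one argument or row to a line. send_rows: Moves the arm, as the interface text tells. Its arguments: {"type":"object","properties":{"series":{"type":"array"},"newtons":{"type":"number"}},"required":["series"]}

```bash
mkdir -p pics; cat > h.py <<'E'
import numpy as np, cv2
from cell import manip
from scipy.spatial.transform import Rotation as R
def T_tool():
    s=manip.read_state(); T=np.eye(4); T[:3,:3]=R.from_euler('xyz',s['eef_rot']).as_matrix(); T[:3,3]=s['eef_pos']; return T
def shot(name):
    T=T_tool(); c=manip.camera(name)
    c['P']=T@np.array(c['T_tool_cam']) if name=='wrist' else np.array(c['pose'])
    h=c['img'].shape[0]; f=h/2/np.tan(np.radians(c['vfov'])/2)
    c['K']=np.array([[f,0,c['cx']],[0,f,c['cy']],[0,0,1.]]); c['D']=np.array(c['dist'],float); return c
def pix2plane(c,uv,z):
    p=cv2.undistortPoints(np.array(uv,float).reshape(-1,1,2),c['K'],c['D']).reshape(-1,2)
    d=np.c_[p,np.ones(len(p))]@c['P'][:3,:3].T; o=c['P'][:3,3]
    return o+d*((z-o[2])/d[:,2])[:,None]
def proj(c,X):
    W=np.linalg.inv(c['P']); r,_=cv2.Rodrigues(W[:3,:3])
    return cv2.projectPoints(np.array(X,float).reshape(-1,3),r,W[:3,3],c['K'],c['D'])[0].reshape(-1,2)
def save(img,n,scale=1):
    if scale!=1: img=cv2.resize(img,None,fx=scale,fy=scale,interpolation=cv2.INTER_CUBIC)
    cv2.imwrite('pics/'+n,img[...,::-1])
E
cat > a.py <<'E'
from h import *
print(manip.read_state())
for n in ['top','scene']:
    c=shot(n); save(c['img'],n+'1.png',1.4)
    print(n,c['vfov'],c['P'][:3,3])
    for t in ['collar','plain_ring','grinder','slab','bowl','rod_jar']:
        for d in manip.find_in(t,c)[:4]: 
            l,tp,w,h=d['rect']; print(t,round(d['conf'],2),d['rect'],pix2plane(c,[l+w/2,tp+h/2],32 if 'r' in t else 50)[0].round())
E
python3 a.py
```

```text
{'clock': 0.0, 'joints': array([-1.22958680e+00,  3.00464367e-01,  1.52158917e+00,  2.48357439e-05,
        1.32069661e+00, -6.66016245e-02]), 'qd': array([ 9.52357411e-04,  1.05036154e-03, -2.07341620e-05, -1.43964742e-04,
        1.95907864e-03,  1.58209774e-03]), 'effort': array([-9.79356191e-04, -5.31814027e+01, -3.52740026e+01,  7.07681291e-02,
        2.44451640e-02, -1.17370096e-04]), 'eef_pos': array([ 218.0469992 , -504.6524471 ,  212.88659588]), 'eef_rot': array([-3.14043932e+00, -1.01036689e-04,  4.07804935e-01]), 'wrist_force': array([ 0.58678518, -0.1944311 ,  0.48874972]), 'moment': array([-0.01178936,  0.00256697,  0.01029789]), 'finger_gap': 93.73115945071262}
top 51.037668505912116 [468.83008673 -98.07850263 984.52502639]
collar 0.71 [273.7, 268.4, 27.4, 22.2] [ 451. -137.   32.]
collar 0.62 [220.0, 221.8, 24.6, 27.3] [546. -19.  32.]
collar 0.54 [266.4, 219.3, 24.4, 25.9] [ 552. -120.   32.]
plain_ring 0.72 [336.1, 233.9, 24.3, 28.7] [ 515. -270.   32.]
grinder 0.81 [76.7, 167.9, 124.5, 125.0] [560. 183.  32.]
slab 0.6 [328.0, 127.2, 31.1, 52.6] [ 722. -264.   50.]
slab 0.49 [74.3, 170.9, 126.4, 122.1] [555. 180.  50.]
bowl 0.85 [256.5, 115.8, 44.5, 47.1] [ 755. -123.   50.]
rod_jar 0.66 [395.6, 137.7, 63.5, 50.8] [ 703. -456.   32.]
rod_jar 0.56 [78.0, 175.0, 125.1, 119.4] [550. 179.  32.]
scene 51.34883858209932 [1142.38982803 -655.81098982  629.26345069]
collar 0.88 [229.7, 201.3, 20.8, 27.4] [ 469. -151.   32.]
collar 0.6 [265.3, 219.3, 21.6, 25.4] [ 575. -134.   32.]
plain_ring 0.63 [199.7, 240.1, 25.6, 31.8] [ 544. -284.   32.]
grinder 0.89 [301.3, 151.4, 115.8, 70.4] [583. 154.  32.]
slab 0.61 [244.8, 282.0, 66.2, 60.4] [ 761. -302.   50.]
bowl 0.98 [316.9, 250.0, 53.4, 38.9] [ 769. -135.   50.]
```

View pics/top1.png

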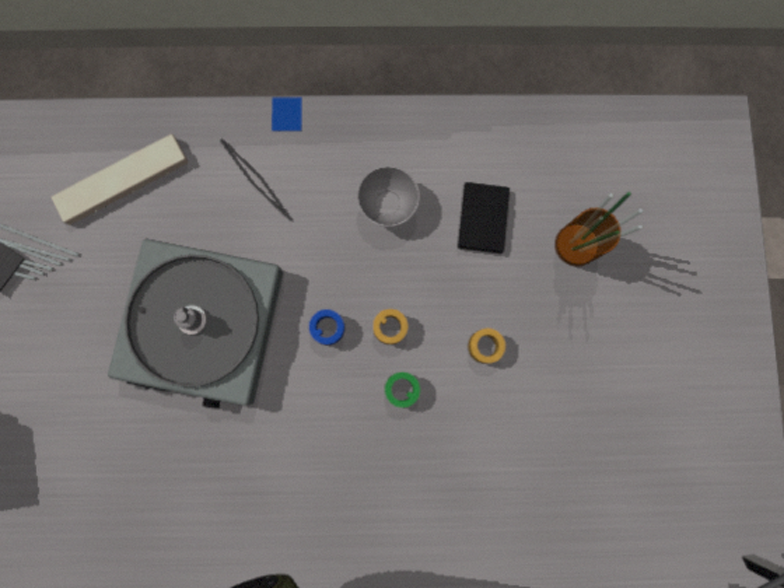

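View pics/scene1.png

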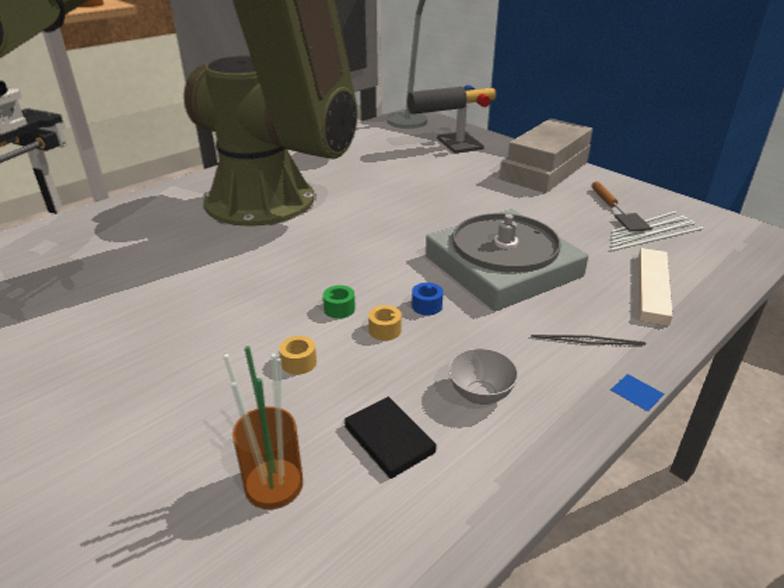

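The brass ring at top-view (390,327) shows a tab, with its bore mark at lower left, so it is the collar at about (552,-120). The brass ring at (487,346) is plain. The blue and green rings are look-alikes. The grinder is at (190,320) in the top view, with its switch panel facing -x. Next I work out a move that puts the wrist camera over the collar.

```bash
cat > b.py <<'E'
from h import *
c=shot('wrist'); print(np.array(c['T_tool_cam']).round(3),c['vfov'],c['D'])
c=shot('top')
for t in ['collar','plain_ring','seat']:
  for d in manip.silhouettes(t,c)[:3]:
    m=d['pixels']; ys,xs=np.nonzero(m); (e)=cv2.fitEllipse(cv2.convexHull(np.c_[xs,ys].astype(np.float32)))
    print(t,d['conf'],d['rect'],e,c['img'][m].mean(0).round(),pix2plane(c,e[0],24)[0].round(1))
x,y,w,h=75,165,130,130
save(c['img'][165:300,70:320],'top2.png',3)
E
python3 b.py
```

```text
[[-1.0000e-03 -9.6900e-01 -2.4700e-01  7.1744e+01]
 [ 1.0000e+00 -1.0000e-03 -0.0000e+00 -5.7700e-01]
 [ 0.0000e+00 -2.4700e-01  9.6900e-01 -1.7068e+02]
 [ 0.0000e+00  0.0000e+00  0.0000e+00  1.0000e+00]] 58.15773965583522 [-0.05203287  0.          0.          0.          0.        ]
collar 0.78 [273.4, 267.7, 27.0, 24.9] ((287.15570068359375, 277.9087829589844), (24.79503631591797, 26.527130126953125), 58.56660842895508) [ 53. 118.  65.] [ 453.8 -136.9   24. ]
collar 0.77 [267.3, 221.2, 25.9, 22.4] ((278.7298889160156, 232.75830078125), (24.53316307067871, 26.13661003112793), 14.189151763916016) [154. 122.  64.] [ 551.6 -120.2   24. ]
collar 0.63 [222.7, 225.3, 23.3, 22.7] ((233.38417053222656, 233.75485229492188), (24.239397048950195, 24.999114990234375), 112.79583740234375) [ 35.  66. 133.] [550.6 -21.1  24. ]
plain_ring 0.77 [336.7, 234.2, 26.5, 24.4] ((347.1000061035156, 246.9346160888672), (24.478242874145508, 25.782875061035156), 70.44770812988281) [149. 117.  60.] [ 518.7 -269.2   24. ]
seat 0.68 [77.4, 174.7, 125.5, 118.0] ((140.318115234375, 231.8998565673828), (130.0767364501953, 134.3975830078125), 90.32832336425781) [88. 89. 88.] [557. 182.  24.]
```

Request:
{"fn": "send_rows", "kwargs": {
  "series": [
    [[1,460,-221,0,0],[1,460,-221,0,0],[1,460,-221,0,0],[1,460,-221,0,0],[1,460,-221,0,0],[1,460,-221,0,0],[1,460,-221,0,0],[1,460,-221,0,0],[1,460,-221,40,0],[1,460,-221,40,0]]
  ]
}}

```text
clock: 1.95
eef_pos: [543.3, -130.1, 179.4]
eef_rot: [3.141, -0.001, 0.408]
wrist_force: [1.2, -1.0, -0.3]
finger_gap: 93.9
```

Request:
{"fn": "send_rows", "kwargs": {
  "series": [
    [[1,0,0,0,0],[1,0,0,0,0],[1,0,0,0,0]]
  ]
}}

```text
clock: 2.25
eef_pos: [541.8, -132.7, 179.8]
eef_rot: [3.141, -0.0, 0.407]
wrist_force: [0.3, -0.3, 0.2]
finger_gap: 93.9
```

```bash
cat > c.py <<'E'
from h import *
c=shot('wrist'); print(manip.read_state()['eef_pos'])
for d in manip.silhouettes('collar',c)[:4]+manip.silhouettes('plain_ring',c)[:2]:
    m=d['pixels']; ys,xs=np.nonzero(m); e=cv2.fitEllipse(cv2.convexHull(np.c_[xs,ys].astype(np.float32)))
    print(d['conf'],d['rect'],np.array(e[0]).round(1),c['img'][m].mean(0).round(),pix2plane(c,e[0],20)[0].round(1))
save(c['img'],'w1.png',1.4)
E
python3 c.py
```

```text
[ 541.71043376 -132.93797044  180.00962046]
0.78 [211.9, 247.0, 65.9, 63.9] [244.8 277.6] [ 48. 114.  58.] [ 454.7 -134.7   20. ]
0.73 [126.8, 100.6, 74.6, 65.4] [162.5 132.1] [ 46.  76. 138.] [552.5 -18.1  20. ]
0.57 [241.7, 145.7, 57.6, 66.2] [268.3 178. ] [175. 136.  58.] [ 551.6 -118.    20. ]
0.84 [368.0, 238.0, 69.3, 54.2] [401.6 269.5] [154. 123.  63.] [ 520.8 -268.2   20. ]
0.75 [0.0, 0.0, 126.4, 204.2] [-92.2 531.5] [78. 79. 77.] [-80.7 144.   20. ]
```

View pics/w1.png

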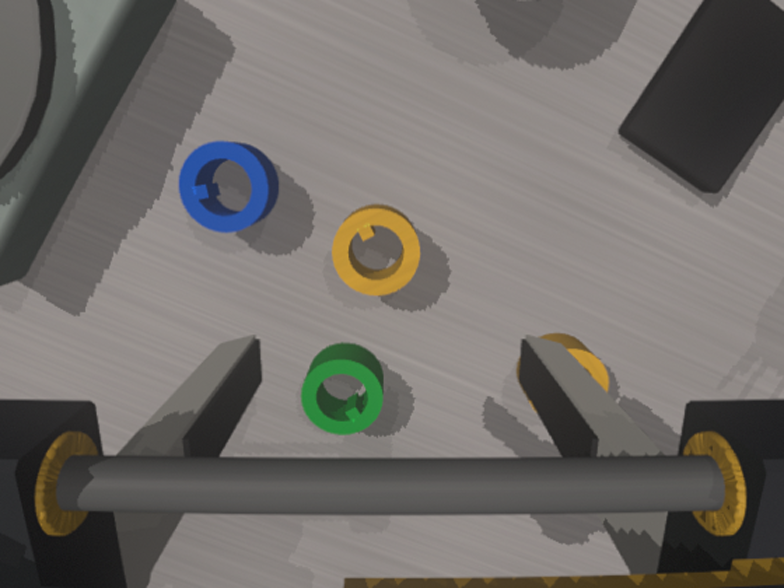

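The collar's top face is at (376,252) in the view and its tab is at (366,233). The finger tips are clear of everything. Before grasping, I look straight down on the spindle for the keyway.

Request:
{"fn": "send_rows", "kwargs": {
  "series": [
    [[1,67,-283,30,0],[1,67,-283,30,0],[1,67,-283,30,0],[1,67,-283,30,0],[1,67,-283,30,0],[1,67,-283,30,0],[1,67,-283,30,0],[1,67,-283,30,0],[1,67,-283,30,0],[1,67,-283,30,0]]
  ]
}}

```text
clock: 3.4
eef_pos: [491.7, 153.1, 149.6]
eef_rot: [3.141, -0.0, 0.406]
wrist_force: [0.3, -0.5, 0.6]
finger_gap: 94.0
```

```bash
cat > d.py <<'E'
from h import *
import pickle
c=shot('wrist'); print(manip.read_state()['eef_pos'],c['P'][:3,3])
pickle.dump(c,open('w2.pkl','wb'))
o=proj(c,[557,182,94])[0]; print(o)
x0,y0=int(o[0])-70,max(0,int(o[1])-60); print(x0,y0)
save(c['img'][y0:y0+120,x0:x0+140],'w2.png',5)
E
python3 d.py
```

```text
[491.6910434  153.28786224 149.56678767] [557.35725    181.98809681 320.33596957]
[278.27906757 112.69090458]
208 52
```

View pics/w2.png

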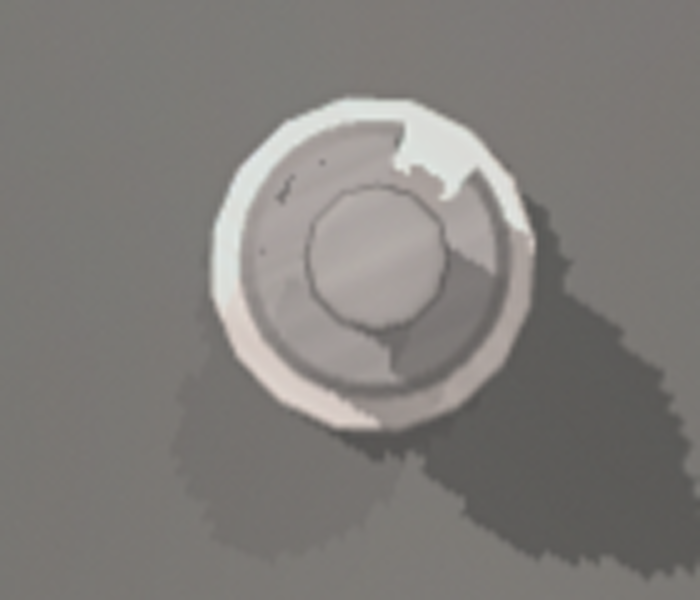

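The keyway is plain: its mouth runs from (403,122) to (475,170) on the shoulder circle centred at about (374,256) in the crop. The nose centre is (376,258) and the boss centre (372,264).

```bash
cat > e.py <<'E'
from h import *
import pickle
c=pickle.load(open('w2.pkl','rb'))
f=lambda p,z: pix2plane(c,[208+(p[0]+.5)/5-.5,52+(p[1]+.5)/5-.5],z)[0]
s=f((374,256),94);n=f((376,258),110);b=f((372,264.5),60)
print('shoulder',s.round(1),'nose',n.round(1),'boss',b.round(1))
for p in [(403,122),(475,170),(439,146)]:
    v=f(p,93)-s; print(v.round(1),np.degrees(np.arctan2(v[1],v[0])).round(1))
# collar from saved w1 (pose from then)
T=np.eye(4);T[:3,:3]=R.from_euler('xyz',[3.1412,-.0003,.407]).as_matrix();T[:3,3]=[541.71,-132.94,180.0]
c['P']=T@np.array(c['T_tool_cam'])
im=cv2.imread('pics/w1.png')[...,::-1].astype(int)
g=(im[...,0]>195)&(im[...,2]<110)&(im[...,0]-im[...,2]>110)
g[:190]=0;g[320:]=0;g[:,:320]=0;g[:,440:]=0
ys,xs=np.nonzero(g);h=cv2.convexHull(np.c_[xs,ys].astype(np.float32));e=cv2.fitEllipse(h);print(e,g.sum())
up=lambda p:[(p[0]+.5)/1.4-.5,(p[1]+.5)/1.4-.5]
ctr=pix2plane(c,up(e[0]),32)[0];print('collar',ctr.round(1))
P=pix2plane(c,np.array([up(p) for p in zip(xs,ys)]),32)-ctr
r=np.hypot(P[:,0],P[:,1]);m=(r<15.0)&(r>9);print(m.sum(),r.max(),P[m].mean(0).round(2))
q=P[m].mean(0);print('tab',np.degrees(np.arctan2(q[1],q[0])))
for p in [(366,233)]:
    v=pix2plane(c,up(p),32)[0]-ctr;print(v.round(1),np.degrees(np.arctan2(v[1],v[0])))
E
python3 e.py
```

```text
shoulder [563.1 182.   94. ] nose [562.6 181.7 110. ] boss [562.8 181.8  60. ]
[15.1  2.9 -1. ] 10.8
[13.5 -6.9 -1. ] -27.1
[14.3 -2.  -1. ] -8.0
((375.5369873046875, 251.5882568359375), (83.30070495605469, 85.793212890625), 97.17986297607422) 708
collar [ 552.2 -118.    32. ]
28 26.621051658791053 [7.14 8.59 0.  ]
tab 50.276284624642415
[8.2 9.7 0. ] 49.833470833173195
```

Spindle axis is at (562.8, 181.8), keyway at about -8°, collar at (552.2, -118) with its tab at +50°. I'll grasp at tool yaw 60°, which is clear of the blue and green rings and leaves wrist range, then place at yaw about 2°.

Request:
{"fn": "send_rows", "kwargs": {
  "series": [
    [[1,-52,273,0,-37],[1,-52,273,0,-37],[1,-52,273,0,-37],[1,-52,273,0,-37],[1,-52,273,0,-37],[1,-52,273,0,-37],[1,-52,273,0,-37],[1,-52,273,0,-37],[1,-52,273,0,-37],[1,-52,273,0,-37]]
  ]
}}

```text
clock: 4.45
eef_pos: [551.8, -115.8, 149.5]
eef_rot: [3.142, -0.0, 1.055]
wrist_force: [-0.9, 0.1, 0.4]
finger_gap: 94.1
```

```bash
cat > f.py <<'E'
from h import *
s=manip.read_state();print(s['eef_pos'],np.degrees(s['eef_rot']),s['joints'])
c=shot('wrist')
for d in manip.silhouettes('collar',c)[:4]:
    m=d['pixels']; ys,xs=np.nonzero(m)
    if c['img'][m].mean(0)[0]<130: continue
    g=c['img'].astype(int); g=(g[...,0]>195)&(g[...,0]-g[...,2]>100)&(cv2.dilate(m.astype(np.uint8),np.ones((5,5)))>0)
    ys,xs=np.nonzero(g)
    e=cv2.fitEllipse(cv2.convexHull(np.c_[xs,ys].astype(np.float32)))
    print(d['conf'],d['rect'],e,pix2plane(c,e[0],32)[0].round(1))
    l,t=int(d['rect'][0])-20,int(d['rect'][1])-20
    P=pix2plane(c,np.c_[xs,ys],32)-pix2plane(c,e[0],32); r=np.hypot(P[:,0],P[:,1]);q=P[(r<15)&(r>9)].mean(0)
    print('tab',q,np.degrees(np.arctan2(q[1],q[0])),((r<15)&(r>9)).sum(),np.percentile(r,99))
E
python3 f.py
```

```text
[ 551.7640151  -115.81150041  149.53157878] [ 1.79996089e+02 -4.97088001e-03  6.04327974e+01] [-2.71885287e-01  3.89117643e-01  1.55557610e+00  7.27073447e-05
  1.19681169e+00  2.44133193e-01]
0.64 [246.6, 168.2, 67.0, 72.9] ((263.5336608886719, 199.7084503173828), (27.19269371032715, 46.25194549560547), 30.689647674560547) [ 543.9 -105.3   32. ]
tab [-10.90074895  -5.04139649   0.        ] -155.18032421196366 38 18.301796629668548
```

```bash
cat > g.py <<'E'
from h import *
import sys
c=shot('wrist'); ctr=np.array([552.2,-118.0]); im=cv2.resize(c['img'][120:290,180:380],None,fx=4,fy=3*4/3,interpolation=cv2.INTER_CUBIC)
a=np.linspace(0,2*np.pi,90)
def dr(r,z,col,cc=ctr):
    p=proj(c,np.c_[cc[0]+r*np.cos(a),cc[1]+r*np.sin(a),a*0+z]); p=((p-[180,120]+.5)*4-.5).round().astype(int)
    cv2.polylines(im,[p.reshape(-1,1,2)],True,col,1)
dr(27,32,(255,0,0)); dr(17,32,(255,0,255)); dr(27,0,(0,255,255))
t=np.radians(50);p=proj(c,[[ctr[0]+k*np.cos(t),ctr[1]+k*np.sin(t),32] for k in (0,10)]);p=((p-[180,120]+.5)*4-.5).astype(int);cv2.line(im,p[0].tolist(),p[1].tolist(),(0,255,0),1)
save(im,'w3.png')
E
python3 g.py
```

```text
(no output)
```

View pics/w3.png

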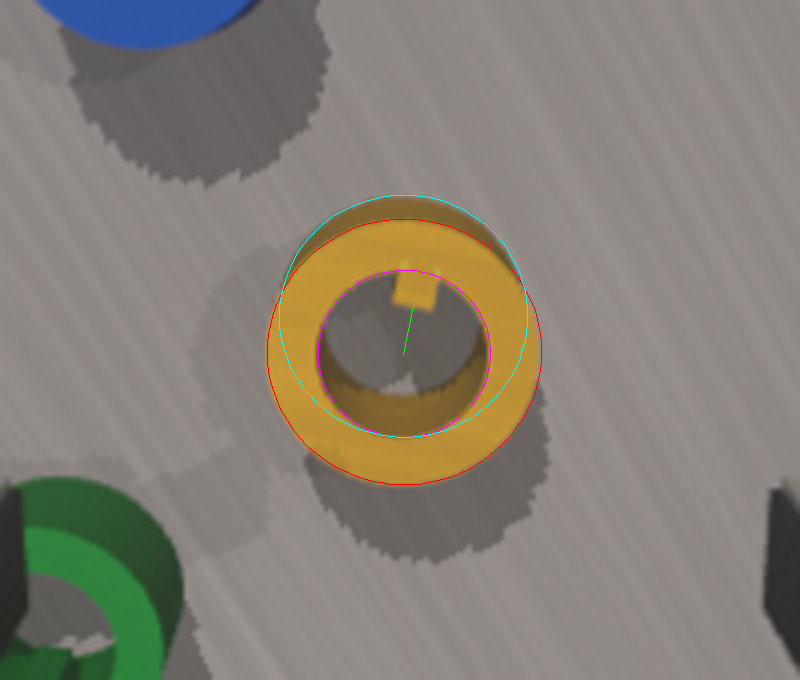

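The projected circles and tab line lie on the collar's outline: its centre is at crop (404,354) and the tab mid-line matches. Descending to grasp.

Request:
{"fn": "send_rows", "kwargs": {
  "series": [
    [[1,-1.7,1.4,40,0],[1,-1.7,1.4,75,0],[1,-1.7,1.4,100,0],[1,-1.7,1.4,115,0],[1,-1.7,1.4,125,0],[1,-1.7,1.4,132,0],[1,-1.7,1.4,136,0],[1,-1.7,1.4,138,0],[1,-1.7,1.4,138,0],[1,-1.7,1.4,138,0]]
  ]
}}

```text
clock: 5.6
eef_pos: [552.5, -119.0, 11.9]
eef_rot: [3.141, -0.0, 1.054]
wrist_force: [-0.2, 0.3, -0.3]
finger_gap: 94.0
```

Request:
{"fn": "send_rows", "kwargs": {
  "newtons": 15,
  "series": [
    [[0.5,0,0,0,0],[0.5,0,0,0,0],[0.5,0,0,0,0],[0.5,0,0,0,0],[0.5,0,0,0,0],[0.5,0,0,0,0],[0.5,0,0,0,0],[0.5,0,0,0,0],[0.5,0,0,0,0],[0.5,0,0,0,0]]
  ]
}}

```text
clock: 6.6
eef_pos: [552.2, -118.9, 11.3]
eef_rot: [-3.141, 0.0, 1.054]
wrist_force: [-0.0, -1.2, 0.5]
finger_gap: 53.6
```

Request:
{"fn": "send_rows", "kwargs": {
  "newtons": 20,
  "series": [
    [[0.45,0,0,-5,0],[0.45,0,0,-20,0],[0.45,0,0,-50,0],[0.45,0,0,-80,0],[0.45,0,0,-110,0],[0.45,0,0,-130,0],[0.45,0,0,-145,0],[0.45,0,0,-145,0],[0.45,0,0,-145,0],[0.45,0,0,-145,0]]
  ]
}}

```text
clock: 7.6
eef_pos: [551.8, -118.8, 155.5]
eef_rot: [-3.14, 0.0, 1.054]
wrist_force: [0.4, 0.4, -3.5]
finger_gap: 53.4
```

```bash
cat > i.py <<'E'
from h import *
s=manip.read_state();print(s['eef_pos'],np.degrees(s['eef_rot'])[2],s['wrist_force'],s['moment'],s['finger_gap'])
c=shot('wrist'); save(c['img'],'w4.png',1.4)
y=s['eef_rot'][2]; d=np.array([562.8,181.8])-s['eef_pos'][:2]
print('dx',d@[np.cos(y),np.sin(y)],'dy',d@[np.sin(y),-np.cos(y)])
E
python3 i.py
```

```text
[ 551.75276973 -118.82269623  155.50732043] 60.3631891232486 [ 0.42915981  0.35816802 -3.54233029] [-0.04460175 -0.02874288 -0.01147033] 53.42709335335197
dx 266.75731519619967 dy -139.05603753716042
```

View pics/w4.png

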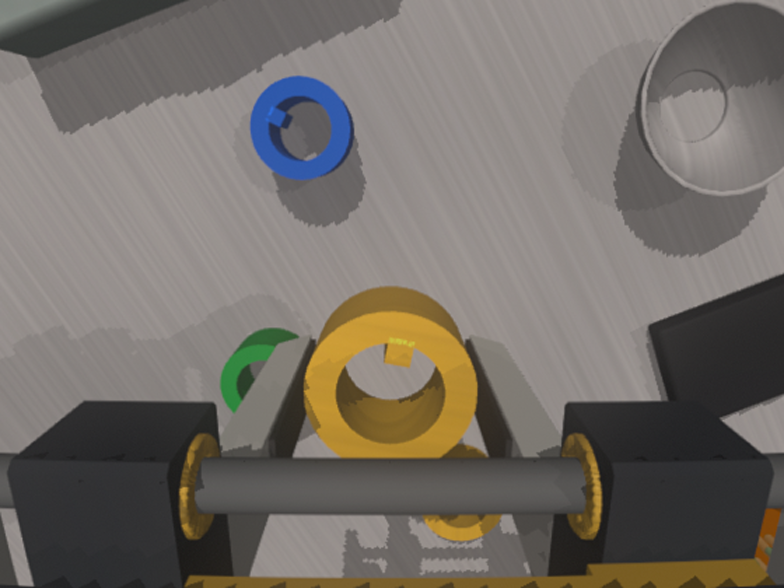

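The collar is held with its tab at (400,352), tab side up. I check its offset in the grip against the rim extents (x 305–477, top at y 312).

```bash
cat > j.py <<'E'
from h import *
c=shot('wrist');c['P']=np.array(c['T_tool_cam'])
a=np.linspace(0,2*np.pi,720)
for ox in (-1,0,1,2):
    f=lambda r:(proj(c,np.c_[ox+r*np.cos(a),r*np.sin(a),a*0-20.7])+.5)*1.4-.5
    p=f(27);q=f(17)
    t=[(proj(c,[[ox+13.5*np.cos(np.radians(k)),13.5*np.sin(np.radians(k)),-20.7]])[0]*1.4).round(0) for k in (5,10,15)]
    print(ox,'outer L,R,T',p[:,0].min().round(1),p[:,0].max().round(1),p[:,1].min().round(1),'inner L,R,T',q[:,0].min().round(1),q[:,0].max().round(1),q[:,1].min().round(1),t)
im=cv2.imread('pics/w4.png')[...,::-1].astype(int)
col=im[300:360,391];print([(300+i,v.tolist()) for i,v in enumerate(col) if 8<=i<18])
E
python3 j.py
```

```text
-1 outer L,R,T 303.7 478.1 316.7 inner L,R,T 336.0 445.8 348.5 [array([395., 359.]), array([398., 360.]), array([402., 361.])]
0 outer L,R,T 303.6 478.2 313.5 inner L,R,T 335.9 445.9 345.4 [array([395., 356.]), array([398., 357.]), array([402., 357.])]
1 outer L,R,T 303.5 478.3 310.2 inner L,R,T 335.8 446.0 342.2 [array([395., 353.]), array([398., 354.]), array([402., 354.])]
2 outer L,R,T 303.3 478.5 307.0 inner L,R,T 335.7 446.0 339.1 [array([395., 350.]), array([398., 350.]), array([402., 351.])]
[(308, [138, 108, 50]), (309, [136, 107, 50]), (310, [149, 117, 51]), (311, [176, 136, 53]), (312, [194, 149, 54]), (313, [204, 157, 56]), (314, [205, 157, 56]), (315, [204, 156, 55]), (316, [204, 156, 55]), (317, [204, 156, 55])]
```

Request:
{"fn": "send_rows", "kwargs": {
  "series": [
    [[0.45,40,-21,0,8],[0.45,80,-42,0,16],[0.45,120,-63,0,24],[0.45,160,-84,0,32],[0.45,195,-102,0,40],[0.45,225,-118,0,48],[0.45,250,-131,0,54],[0.45,266,-139.5,0,57.6],[0.45,266,-139.5,0,57.6],[0.45,266,-139.5,0,57.6]]
  ]
}}

```text
clock: 8.7
eef_pos: [562.3, 181.0, 155.8]
eef_rot: [3.141, 0.001, 0.05]
wrist_force: [-0.5, -0.1, -4.1]
finger_gap: 53.7
```

Request:
{"fn": "send_rows", "kwargs": {
  "series": [
    [[0.45,0,0,0,0],[0.45,0,0,0,0],[0.45,0,0,0,0]]
  ]
}}

```text
clock: 9.0
eef_pos: [562.6, 180.6, 156.4]
eef_rot: [3.142, -0.0, 0.048]
wrist_force: [0.5, 0.0, -4.1]
finger_gap: 53.7
```

```bash
sed -i 's/w4.png/w5.png/' i.py; python3 i.py
```

```text
[562.62100273 180.57882136 156.42158817] 2.735689890974823 [ 0.47178248  0.00945602 -4.10842077] [ 0.0118387   0.03779133 -0.02073306] 53.70189500700751
dx 0.23707849224355731 dy -1.211243614533887
```

View pics/w5.png

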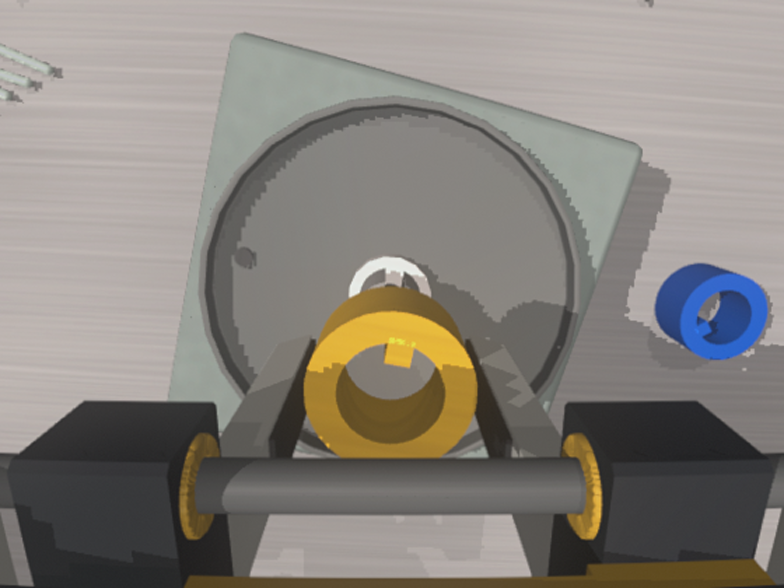

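The collar is over the spindle, with the boss at (390,275), and the keyway mouth is in line with the tab. I make a small lateral correction and descend to just above the shoulder.

Request:
{"fn": "send_rows", "kwargs": {
  "series": [
    [[0.45,-0.5,-1.1,8,0],[0.45,-0.5,-1.1,18,0],[0.45,-0.5,-1.1,28,0],[0.45,-0.5,-1.1,36,0],[0.45,-0.5,-1.1,42,0],[0.45,-0.5,-1.1,46,0],[0.45,-0.5,-1.1,48,0],[0.45,-0.5,-1.1,48,0],[0.45,-0.5,-1.1,48,0]]
  ]
}}

```text
clock: 9.95
eef_pos: [562.1, 182.4, 108.7]
eef_rot: [-3.141, -0.0, 0.048]
wrist_force: [1.5, -0.3, -4.4]
finger_gap: 53.4
```

Request:
{"fn": "send_rows", "kwargs": {
  "newtons": 12,
  "series": [
    [[0.45,0,0,1,0],[0.45,0,0,2,0],[0.45,0,0,3,0],[0.45,0,0,4,0],[0.45,0,0,5,0],[0.45,0,0,5.5,0],[0.45,0,0,6,0],[0.45,0,0,6,0]]
  ]
}}

```text
clock: 10.75
eef_pos: [562.0, 182.2, 102.4]
eef_rot: [3.141, -0.0, 0.048]
wrist_force: [1.7, -0.7, -3.4]
finger_gap: 53.8
```

Request:
{"fn": "send_rows", "kwargs": {
  "series": [
    [[0.45,0,0,1,0],[0.45,0,0,2,0],[0.45,0,0,3,0],[0.45,0,0,4,0],[0.45,0,0,5,0],[0.45,0,0,6,0],[0.45,0,0,6,0]]
  ]
}}

```text
clock: 11.45
eef_pos: [562.0, 182.2, 96.2]
eef_rot: [3.141, -0.0, 0.048]
wrist_force: [1.9, -4.1, -4.0]
finger_gap: 53.7
```

Request:
{"fn": "send_rows", "kwargs": {
  "series": [
    [[0.45,0,0,0.5,0],[0.45,0,0,1,0],[0.45,0,0,1.5,0],[0.45,0,0,2,0],[0.45,0,0,2,0]]
  ]
}}

```text
clock: 11.95
eef_pos: [562.0, 182.2, 94.4]
eef_rot: [3.141, -0.0, 0.048]
wrist_force: [1.6, -5.8, -2.9]
finger_gap: 54.1
```

Request:
{"fn": "send_rows", "kwargs": {
  "series": [
    [[0.45,0.2,0.5,0,0],[0.45,0.2,0.5,0.5,0],[0.45,0.2,0.5,1,0],[0.45,0.2,0.5,1.5,0],[0.45,0.2,0.5,1.5,0]]
  ]
}}

```text
clock: 12.45
eef_pos: [562.0, 182.0, 92.7]
eef_rot: [-3.141, 0.0, 0.048]
wrist_force: [1.1, -0.5, -3.4]
finger_gap: 54.1
```

Request:
{"fn": "send_rows", "kwargs": {
  "series": [
    [[0.45,0,0,1,0],[0.45,0,0,2,0],[0.45,0,0,3,0],[0.45,0,0,4,0],[0.45,0,0,5,0],[0.45,0,0,5,0]]
  ]
}}

```text
clock: 13.05
eef_pos: [562.1, 181.9, 87.6]
eef_rot: [-3.142, 0.0, 0.048]
wrist_force: [0.0, -0.5, -3.3]
finger_gap: 53.7
```

```bash
cat > k.py <<'E'
from h import *
s=manip.read_state();print(s['eef_pos'],s['wrist_force'],s['moment'],s['finger_gap'])
c=shot('wrist'); save(c['img'][150:420,150:410],'w6.png',2.2)
E
python3 k.py
```

```text
[562.05461593 181.85591947  87.63468052] [ 0.04908214 -0.45784818 -3.28275802] [ 0.02755657  0.03179212 -0.04570714] 53.71073086293184
```

View pics/w6.png

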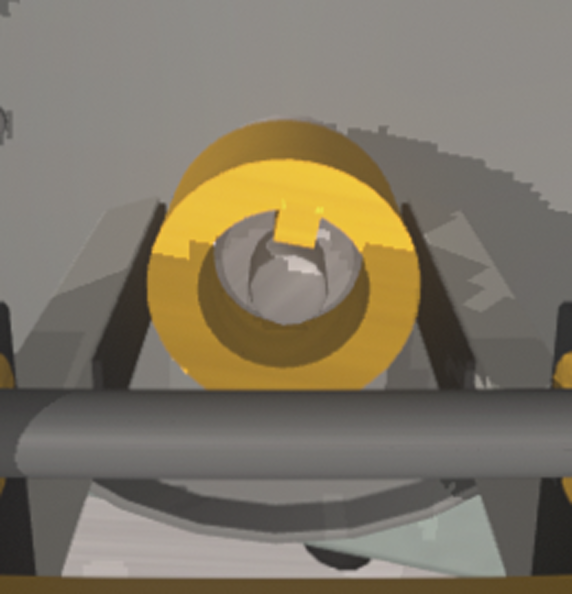

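The collar still sits unchanged in the grip. Its underside is near z 76, below the 84 it would show resting on the shoulder, and only its weight is felt, so the tab is in the keyway. Continuing down to the seat.

Request:
{"fn": "send_rows", "kwargs": {
  "series": [
    [[0.45,0,0,2,0],[0.45,0,0,4,0],[0.45,0,0,6,0],[0.45,0,0,8,0],[0.45,0,0,10,0],[0.45,0,0,12,0],[0.45,0,0,13.5,0],[0.45,0,0,14.5,0],[0.45,0,0,14.5,0]]
  ]
}}

```text
clock: 14.0
eef_pos: [562.1, 181.8, 73.2]
eef_rot: [3.142, 0.0, 0.048]
wrist_force: [0.2, -0.2, -3.5]
finger_gap: 53.7
```

Request:
{"fn": "send_rows", "kwargs": {
  "series": [
    [[0.45,0,0,0.4,0],[0.45,0,0,0.8,0],[0.45,0,0,1.2,0],[0.45,0,0,1.6,0],[0.45,0,0,1.6,0]]
  ]
}}

```text
clock: 14.5
eef_pos: [562.2, 181.8, 71.7]
eef_rot: [3.142, 0.0, 0.048]
wrist_force: [-1.0, 0.3, -4.2]
finger_gap: 53.7
```

Request:
{"fn": "send_rows", "kwargs": {
  "series": [
    [[0.45,0,0,0.3,0],[0.45,0,0,0.6,0],[0.45,0,0,0.9,0],[0.45,0,0,0.9,0],[0.45,0,0,0.9,0]]
  ]
}}

```text
clock: 15.0
eef_pos: [562.3, 181.8, 71.3]
eef_rot: [-3.142, -0.0, 0.048]
wrist_force: [-4.9, -0.9, 5.9]
finger_gap: 54.0
```

Contact with the seat at TCP z 71.3, as predicted. Releasing and rising.

Request:
{"fn": "send_rows", "kwargs": {
  "series": [
    [[0.45,0,0,-0.4,0],[0.62,0,0,-0.4,0],[0.7,0,0,-0.4,0],[0.85,0,0,-0.4,0],[0.85,0,0,-0.4,0],[0.85,0,0,-0.4,0],[0.85,0,0,-0.4,0]]
  ]
}}

```text
clock: 15.7
eef_pos: [562.2, 181.8, 71.2]
eef_rot: [-3.142, -0.0, 0.048]
wrist_force: [-0.8, -0.2, -0.3]
finger_gap: 79.8
```

Request:
{"fn": "send_rows", "kwargs": {
  "series": [
    [[0.85,0,0,-5,0],[0.85,0,0,-20,0],[0.85,0,0,-40,0],[0.85,0,0,-65,0],[0.85,0,0,-90,0],[0.85,-30,0,-100,0],[0.85,-65,0,-100,0],[0.85,-65,0,-100,0],[0.85,-65,0,-100,0],[0.85,-65,0,-100,0]]
  ]
}}

```text
clock: 16.7
eef_pos: [498.1, 178.8, 172.0]
eef_rot: [-3.141, -0.001, 0.048]
wrist_force: [0.8, -0.6, -0.6]
finger_gap: 79.7
```

```bash
cat > l.py <<'E'
from h import *
s=manip.read_state();print(s['clock'],s['eef_pos'],s['wrist_force'],s['finger_gap'])
c=shot('wrist'); S=4
o=proj(c,[562.6,181.8,92])[0].round().astype(int); x0,y0=o[0]-85,max(0,o[1]-65)
im=cv2.resize(c['img'][y0:y0+140,x0:x0+170],None,fx=S,fy=S,interpolation=cv2.INTER_CUBIC)
a=np.linspace(0,2*np.pi,90)
for z,col in ((92,(255,0,0)),(116,(0,255,0))):
    p=proj(c,np.c_[562.6+27*np.cos(a),181.8+27*np.sin(a),a*0+z]);p=((p-[x0,y0]+.5)*S-.5).round().astype(int)
    cv2.polylines(im,[p.reshape(-1,1,2)],True,col,1)
save(im,'w7.png')
c=shot('scene');o=proj(c,[562.6,181.8,80])[0].round().astype(int)
save(c['img'][o[1]-50:o[1]+50,o[0]-65:o[0]+65],'s2.png',6)
c=shot('top')
for t in ('collar','plain_ring','bowl','slab','rod_jar'): print(t,[(round(d['conf'],2),d['rect']) for d in manip.find_in(t,c)[:4]])
E
python3 l.py
```

```text
16.7 [498.06656754 178.77511553 172.01442309] [ 0.83860901 -0.59541079 -0.55875787] 79.74015358068877
collar [(0.79, [273.8, 266.8, 26.4, 24.8]), (0.72, [221.7, 220.5, 22.8, 30.1]), (0.54, [118.2, 213.0, 30.9, 20.7]), (0.5, [89.2, 168.5, 113.0, 124.6])]
plain_ring [(0.65, [336.2, 236.2, 23.7, 27.3])]
bowl [(0.68, [251.9, 116.7, 46.9, 44.6])]
slab [(0.89, [328.5, 126.9, 32.0, 54.8])]
rod_jar [(0.59, [393.1, 137.2, 64.0, 52.7])]
```

View pics/w7.png

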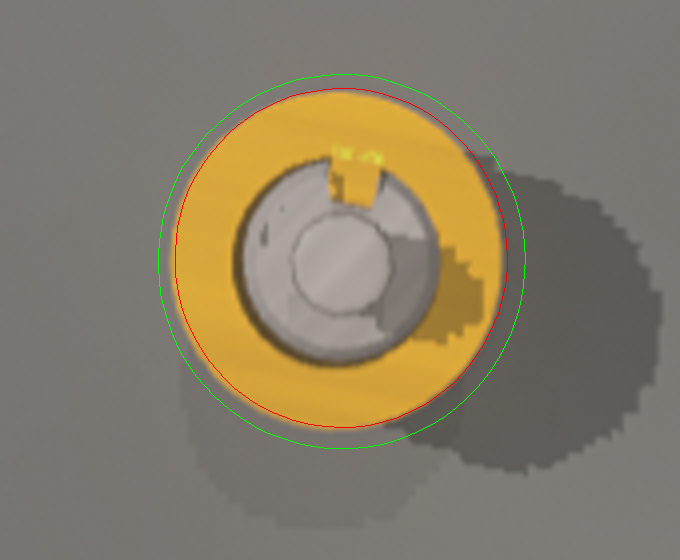

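View pics/s2.png

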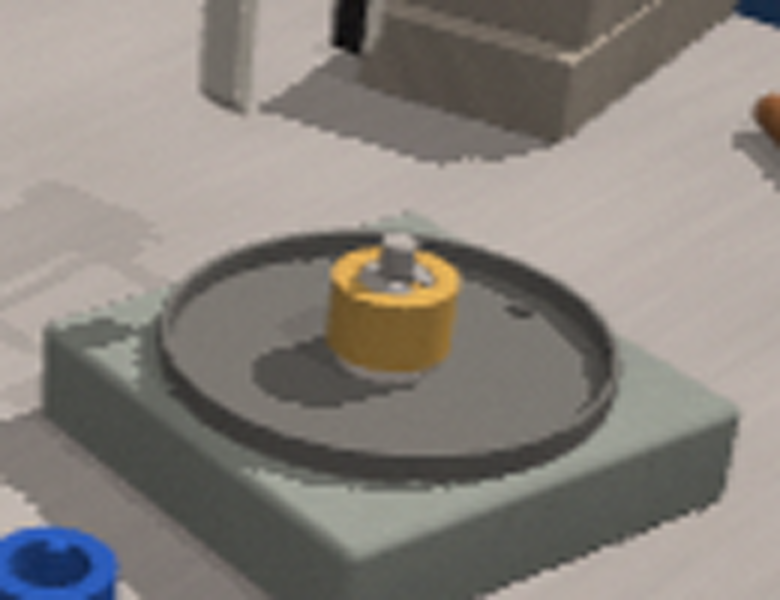

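The collar's top rim matches the circle for the home height of 92 mm (red) and not the one for resting on the shoulder (green). The tab at (357,185) is in the keyway. The scene view shows the collar flat on its boss with the shoulder and nose above it. The other things have not moved and the gripper is clear, so I hand in.

```bash
python3 -c "
from cell import manip
print(manip.sign_off())"
```

```text
the job is handed in; nothing more can be done
None
```

The keyed brass collar is on the grinder's spindle with its tab in the keyway, sitting on the seat and let go. I handed the job in at about 17 s of the 64 s.

**How it went:** I read the tab and keyway directions from the wrist camera and turned the collar in the air to line them up. The tab went straight into the keyway on the way down, so I never had to turn it while it rested on the shoulder. Side force on the spindle peaked at about 6 N and was relieved by a small sideways shift. The final press on the seat was about 10 N.

**Last checks:**
- **Height:** contact came at the expected height (TCP z 71.3 mm). The collar's rim in the wrist picture matches the home height of 92 mm, not the shoulder-resting height of 116 mm.
- **Seating:** the scene picture shows it flat on the boss.
- **Release:** the gripper is open and well clear, with only noise left on the wrist force.
- **Other things:** in the top picture, the plain ring, the blue and green look-alikes, the bowl, the slab and the rod jar are where they were, within a few pixels of detector scatter.

**Check that failed:** one automatic fit of the collar's rim before the grasp was off because of a shadow. I dropped it and used a drawn overlay on the picture, which matched. No other check disagreed.

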